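# Unlock and pop open the sample hatch of a cell counter

## Task

On the white cell counter, push the sliding hatch lock by its black tab all the way to its end stop, clear of the hatch. Then press the counter's sample hatch down once at its marked spot until the latch gives, take your finger away, and see that the hatch pops fully open and stays open by itself; do not push it back down. Do it all by touch, without picking anything up, and leave the grey unit's battery hatch shut and the things standing around where they are.

Things in the scene. Friction and masses are not known exactly. Their poses are not given: they have to be found in the camera images.
- counter: Cell counter: fixed white case 200 (x) x 240 (y) x 100 mm high, left or right of the grey unit. Origin: centre of its underside; own +x away from its front (which faces the robot), +y left, z up. On its top: the metal sample hatch, 80 (x) x 70 (y) mm, centred at x +30, y +30 mm, hinged along its far edge (x +70), free edge at x -10; and the hatch lock in front of it.
- hatch (a joint): Sample hatch angle (rad): 0 latched, flush with the case top; negative when pressed, stop at -0.075 (edge 6 mm down). The push-push latch gives at about -0.035 (edge 3 mm down; 2 to 3 N at the mark). Once released, a damped spring swings it up in about 1.5 s to its stop at 0.95, where it stays. Pushed down to the stop again, it latches shut.
- press_spot (a point): Point fixed to the case on the shut hatch's upper face, 100 mm above the bench: the black 25 mm disc that marks where to press, midway across the hatch, 16 mm in from its free edge. It does not rise with the hatch.
- hatch_edge (a point): Middle of the hatch's free edge, on its upper face; moves with the hatch (100 mm above the bench when shut, about 165 mm when fully open).
- lock (a joint): Travel (m) of the sliding hatch lock: a small steel plate on a track in front of the hatch, whose 22 mm wide tongue reaches 7 mm over the hatch's free edge and keeps it from opening. 0 to 0.012 at the start, 0.065 at the end stop, wholly clear of the hatch. It slides along the case's -y, friction about 1.5 N, and stays where it is left.
- lock_tab (a point): Top centre of the lock's upright black tab, 24 mm (case x) x 12 mm (case y), top 31 mm above the case top, its foot 5 mm above it. The case top is free for 70 mm on the tab's +y side.
- supply: The lamp supply: a fixed grey case 200 x 180 x 80 mm, origin at the centre of its underside, axes as the counter's, with two small round black knobs and a smaller hatch on top. Not to be operated.
- battery_hatch (a joint): Angle (rad) of the supply's small battery hatch, 50 x 45 mm, with the same kind of latch: 0 shut, negative pressed, up to 0.95 open. To be left shut.
- vial: Bystander: small amber glass vial with a white cap, 26 mm across, 50 mm tall, standing on the counter's top at its far right corner. Origin at the centre of its underside. Leave alone.
- dropper: Bystander: amber dropper bottle, 28 mm across, 75 mm tall, between the two units. Origin at the centre of its underside. Leave alone.
- reagent: Bystander: white reagent bottle with a blue cap, 68 mm across, 150 mm tall, at the left. Origin at the centre of its underside. Leave alone.
- slide_box: Bystander: grey slide box 95 x 80 x 35 mm, at the right. Origin at the centre of its underside. Leave alone.
- beaker: Bystander: glass beaker 68 mm across, 80 mm tall, at the right. Origin at the centre of its underside. Leave alone.
- tip_box: Bystander: clear pipette-tip box 120 x 85 x 60 mm, behind the units. Origin at the centre of its underside. Leave alone.
- dish: Bystander: closed clear dish 56 mm across, 16 mm tall, at the left. Origin at the centre of its underside. Leave alone.

How it is judged:
On the way, in this order (a step that is already met when the one before it is completed fails the run):
1. the lock is pushed to its end stop, with the hatch still shut (value of joint lock above 0.058 m and value of joint hatch below 0.03 rad), for 0.1 s.
2. the hatch is pressed down with the fingers (value of joint hatch below -0.02 rad and value of joint lock above 0.055 m and contact force between the fingers and hatch above 0.5 N), for 0.03 s.
3. the hatch has popped open and stays so for a second with nothing touching it (value of joint hatch above 0.75 rad and contact force between anything else and hatch below 0.1 N), for 1 s.
At the end, for the whole second after the job is handed in: The sample hatch stands open by itself (over 0.75 rad, at rest), the lock is at its end stop (within 10 mm), the battery hatch is shut (within 0.08 rad), and no bystander is over 25 mm from where it stood (value of joint hatch above 0.75 rad and velocity of joint hatch between -0.1 and 0.1 rad/s and value of joint lock above 0.055 m and value of joint battery_hatch between -0.03 and 0.08 rad and not (distance of any of vial, dropper, reagent, slide_box, beaker, tip_box, dish from where it was at the start of the episode above 0.025 m)); the robot touches nothing.
It fails at once if the opened sample hatch is pushed down again (value of joint hatch between 0.2 and 0.85 rad and velocity of joint hatch below -0.25 rad/s).
It fails at once if the battery hatch is pressed or opened (value of joint battery_hatch above 0.1 rad or value of joint battery_hatch below -0.04 rad).
It fails at once if a bystander is picked up, knocked over or moved over 25 mm (distance of any of vial, dropper, reagent, slide_box, beaker, tip_box, dish from where it was at the start of the episode above 0.025 m).
It also fails if it takes over 40 s, if anything falls off the work surface, if the arm or the gripper's body presses on something with over 40 N, if the wrist force passes 120 N, or if a joint passes its speed limit or range.

## Robot

A 6-joint arm with a two-finger parallel gripper is mounted at the origin on the work surface. World frame = base frame: x ahead of the robot, y to its left, z up, the work surface at z = 0. Lengths are in m, angles in rad, forces in N, time in s.
With the tool pointing down it reaches from about 0.375 to 0.925 m from the base axis. Payload 5.7 kg.
Tool frame: the origin (TCP) lies midway between the tips of the shut fingers; the grasp point (between the pads) lies 19 mm behind it (ctrl.tcp_to_grasp is the distance from the TCP to the grasp point, in m); z points along the fingers, y is the line along which they close (so a half turn about z gives the same grasp; the last joint's range is limited). The gripper opens to 88 mm and grips with 3 to 60 N. Pads are 20 mm wide; open, the fingers measure 115 mm over their backs; the gripper's body (75 mm by 178 mm) begins 61 mm behind the grasp point.
Start: joints at [-1.419, 0.359, 1.51, -0, 1.272, -0.115], TCP at [0.158, -0.579, 0.223] pointing down, gripper open.
Joint ranges: [-2.97, 2.97], [-1.01, 2.36], [0.21, 2.38], [-0.96, 4.11], [0.2, 2.71], [-2.98, 2.98]. Speed limits (rad/s): [2.39, 2.39, 3.14, 3.14, 3.14, 3.14].

## Interface

Orientations are given as [roll, pitch, yaw] about the fixed x, y, z axes, in that order (R = Rz(yaw) Ry(pitch) Rx(roll)).
In Python, from cell import ctrl, cams gives the robot as it stands. The module is installed in compiled form; this text tells all that it offers.
- The arm moves only by the shell command python3 -m crank 'ROWS' [FORCE]. ROWS is JSON, a list of rows, each a list of 7 numbers: the opening, from -1 (shut) to 1 (fully open), then the shift along the world's x, y, z in m, then the turn, a rotation vector about the world's x, y, z in rad. A call has exactly 8 rows; each row is the pose to reach, as a shift and turn from the pose commanded when the call began; what a row does not reach only later rows make up. A row lasts 1/12 s, in which the tool goes at most 41.7 mm and 7.16 degrees, less where a joint would pass 70% of its speed; a pose out of reach is approached as far as the arm can. A call with a gripper value outside its range is refused whole. The fingers move at their own pace and stop on an object; FORCE is the grip in N (left out, the last holds). Time passes only in rows, so rows that repeat a pose let the fingers close, or fill a call up. It gives the time, the measured TCP pose, the force, the opening and the grip force at its end, in the units of the state.
- ctrl.state(): the state, without advancing time (a new reading comes with each control period).
- cams.capture(name): name is "scene" or "top" or "wrist"; returns a dict with "pixels" (420x560x3 uint8, red, green, blue), "depth" (420x560 float32, m along the optical axis (not along the pixel's ray), 0 where there is no reading), "fov_y" (degrees; the focal length in pixels is half the picture's height over the tangent of half this angle, whatever the lens; pixels are square), "cx", "cy" (the principal point, pixels), "cam_to_world" (4x4, takes a point from camera to world coordinates). Camera axes: x right, y up, looking along -z (the intrinsics and any distortion apply to the point x, -y, -z); pixel columns grow to the right and rows downward; lengths in m; the calibration is good to about 2 mm. A picture is of the moment at which its call begins.
- ctrl.sign_off(): hands the job in; it is judged then, once.
The state is a dict: "time_s": time; "joints": joint angles; "joint_vel": joint speeds; "joint_efforts": joint torques, N m; "ee_pos": TCP position; "ee_rot": TCP orientation; "wrist_force": force on the tool from outside, world axes, zero at the start; "wrist_torque": the same for the moment, N m; "gripper_width": finger opening in m; "grasp_force": force on a finger pad.
Only numpy, scipy, OpenCV 4.12 (cv2) and the standard library are available. Lean on these libraries where they do the work, as an engineer would, in place of code of your own. Each camera call takes 0.05 s, during which the arm holds its last target. There are 200 camera calls.

## Working session

There is one attempt and no reset: what is moved stays moved. The work goes in short steps, Python scripts to look and compute and a shell command to move; the robot and the scene stay as the last step left them, time stands still between calls to the robot, and variables do not carry over. Pictures are saved under pics/ and viewed, at most 10 in all, crops included, and the job is handed in when it is done.

```bash
mkdir -p pics; python3 - <<'E'
from cell import ctrl,cams
import cv2,numpy as np
for n in("scene","top"):
    c=cams.capture(n); np.savez(n+".npz",**c)
    cv2.imwrite(f"pics/{n}1.png",c["pixels"][:,:,::-1])
    print(n,c["fov_y"],c["cx"],c["cy"],c["cam_to_world"].round(3).tolist(),[k for k in c])
print(ctrl.state())
E
```

```text
scene 48.16475710601124 275.3086061026225 206.07305436392897 [[-0.461, -0.556, 0.692, 1.655], [0.888, -0.292, 0.356, 0.554], [0.004, 0.778, 0.628, 1.096], [0.0, 0.0, 0.0, 1.0]] ['pixels', 'depth', 'fov_y', 'cx', 'cy', 'cam_to_world']
top 51.392328856867735 280.840678621249 205.58040263975806 [[0.013, 0.991, -0.13, 0.445], [-1.0, 0.014, 0.004, -0.001], [0.005, 0.13, 0.991, 1.362], [0.0, 0.0, 0.0, 1.0]] ['pixels', 'depth', 'fov_y', 'cx', 'cy', 'cam_to_world']
{'time_s': 0.1, 'joints': array([-1.41910052e+00,  3.59432574e-01,  1.51132138e+00, -3.94774829e-05,
        1.27249536e+00, -1.15060094e-01]), 'joint_vel': array([ 0.00143845, -0.0024923 , -0.00400411, -0.00026515, -0.00143809,
        0.00087627]), 'joint_efforts': array([ 1.37146776e-05, -5.16355920e+01, -2.71404487e+01,  6.77230395e-02,
        2.76701432e-02, -3.09000825e-05]), 'ee_pos': array([ 0.15806898, -0.57815785,  0.22189496]), 'ee_rot': array([-3.13994261e+00, -1.52730575e-04,  2.66767408e-01]), 'wrist_force': array([-0.50167883,  0.54569271, -0.49836535]), 'wrist_torque': array([-0.0078935 , -0.00405336, -0.00632295]), 'grasp_force': 0.0, 'gripper_width': 0.08790435730115712}
```

View pics/top1.png

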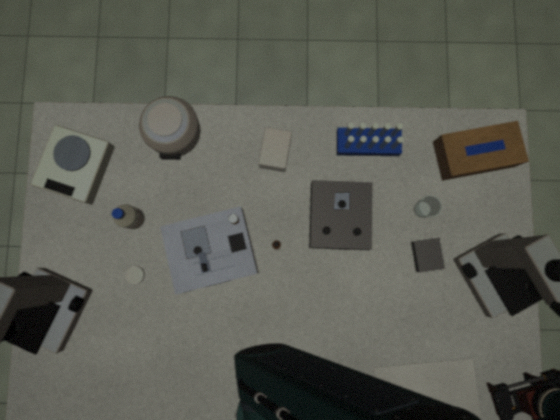

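View pics/scene1.png

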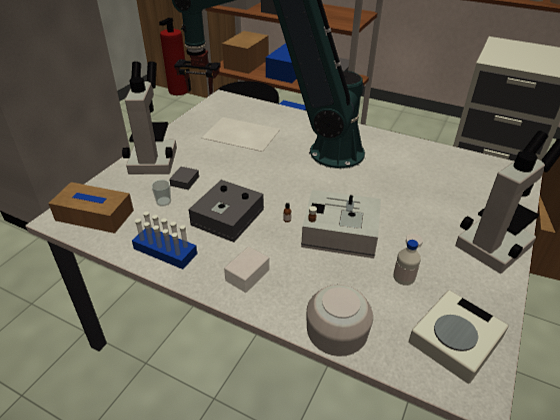

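The top view shows the white counter at about (210,250), with its hatch at (195,243), the mark at (197,250) and the black tab at about (205,267). The grey supply is at (341,215). Next I'll zoom in and measure from depth.

```bash
cat > h.py <<'E'
import numpy as np,cv2
def cloud(c):
    h,w=c["depth"].shape; f=h/2/np.tan(np.radians(c["fov_y"])/2)
    v,u=np.mgrid[:h,:w]; d=c["depth"]
    P=np.stack([(u-c["cx"])/f*d,-(v-c["cy"])/f*d,-d],-1)
    M=c["cam_to_world"]; return P@M[:3,:3].T+M[:3,3]
E
python3 - <<'E'
from h import *
c=np.load("top.npz"); W=cloud(c)
print("bench z",np.median(W[300:340,150:230,2]),np.median(W[100:140,210:250,2]))
R=W[195:300,150:265]; m=(R[...,2]>.09)&(R[...,2]<.108)
z=R[m]; print(m.sum(),np.median(z[:,2]))
r=cv2.minAreaRect((z[:,:2]*1000).astype(np.float32)); print(r)
print("high",R[R[...,2]>.112].round(3)[::3])
for p in[(250,197),(267,205),(243,195),(262,204),(264,204)]: print(p,W[p].round(3))
s=cv2.resize(c["pixels"][195:300,150:265,::-1],None,fx=5,fy=5,interpolation=cv2.INTER_CUBIC); cv2.imwrite("pics/c1.png",cv2.convertScaleAbs(s,alpha=1.6))
c=np.load("scene.npz");s=cv2.resize(c["pixels"][180:265,270:390,::-1],None,fx=6,fy=6,interpolation=cv2.INTER_CUBIC); cv2.imwrite("pics/c2.png",s)
E
```

```text
bench z 0.0008183618428038164 6.0371778979440016e-05
5632 0.10080986289186256
((481.5118713378906, 203.16009521484375), (200.36419677734375, 240.63613891601562), 15.006704330444336)
high [[ 4.450e-01 -1.000e-03  1.362e+00]
 [ 4.450e-01 -1.000e-03  1.362e+00]
 [ 4.450e-01 -1.000e-03  1.362e+00]
 [ 4.450e-01 -1.000e-03  1.362e+00]
 [ 5.790e-01  1.270e-01  1.530e-01]
 [ 5.760e-01  1.360e-01  1.490e-01]
 [ 5.760e-01  1.270e-01  1.550e-01]
 [ 5.730e-01  1.380e-01  1.550e-01]
 [ 5.730e-01  1.300e-01  1.540e-01]
 [ 5.740e-01  1.220e-01  1.490e-01]
 [ 5.700e-01  1.360e-01  1.510e-01]
 [ 5.710e-01  1.270e-01  1.510e-01]
 [ 5.710e-01  1.190e-01  1.480e-01]
 [ 5.680e-01  1.390e-01  1.500e-01]
 [ 5.680e-01  1.300e-01  1.510e-01]
 [ 5.680e-01  1.220e-01  1.490e-01]
 [ 5.650e-01  1.410e-01  1.500e-01]
 [ 5.650e-01  1.330e-01  1.500e-01]
 [ 5.650e-01  1.240e-01  1.530e-01]
 [ 5.660e-01  1.170e-01  1.430e-01]
 [ 5.620e-01  1.350e-01  1.510e-01]
 [ 5.620e-01  1.270e-01  1.490e-01]
 [ 5.620e-01  1.190e-01  1.500e-01]
 [ 5.590e-01  1.350e-01  1.500e-01]
 [ 5.590e-01  1.270e-01  1.500e-01]
 [ 5.600e-01 
[... 666 characters left out ...]
-01]
 [ 4.310e-01  2.150e-01  1.310e-01]
 [ 4.310e-01  2.070e-01  1.290e-01]
 [ 4.280e-01  2.140e-01  1.350e-01]
 [ 4.280e-01  2.060e-01  1.320e-01]
 [ 4.260e-01  2.120e-01  1.310e-01]
 [ 4.260e-01  2.040e-01  1.310e-01]
 [ 4.230e-01  2.090e-01  1.300e-01]
 [ 4.230e-01  2.010e-01  1.300e-01]
 [ 4.200e-01  2.070e-01  1.280e-01]
 [ 4.450e-01 -1.000e-03  1.362e+00]
 [ 4.450e-01 -1.000e-03  1.362e+00]
 [ 4.450e-01 -1.000e-03  1.362e+00]
 [ 4.450e-01 -1.000e-03  1.362e+00]
 [ 4.450e-01 -1.000e-03  1.362e+00]
 [ 4.450e-01 -1.000e-03  1.362e+00]]
(250, 197) [0.479 0.233 0.101]
(267, 205) [0.431 0.203 0.132]
(243, 195) [0.499 0.24  0.103]
(262, 204) [0.445 0.21  0.112]
(264, 204) [0.44  0.207 0.129]
```

View pics/c1.png

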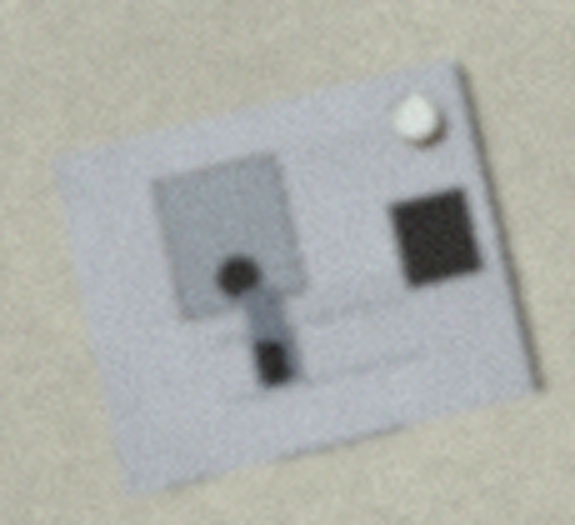

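View pics/c2.png

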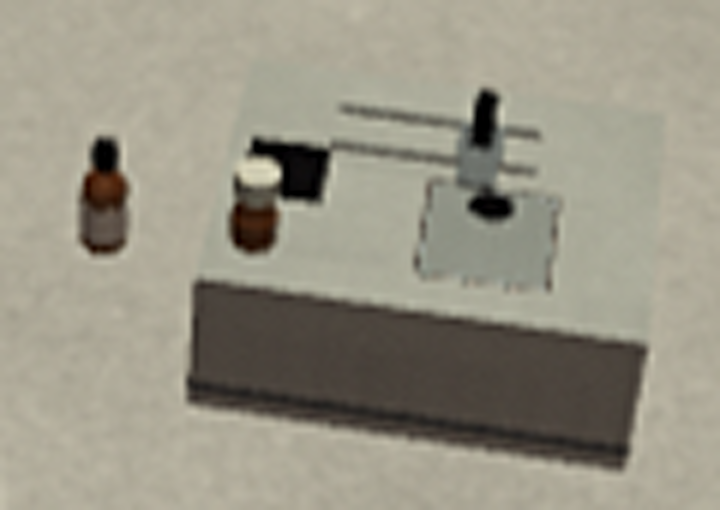

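The counter is centred at (0.4815, 0.203) with yaw 15°, and the tab centre is at about (0.431, 0.208). The close-ups show the tab in front of the hatch, with its tongue over the free edge beside the black disc. The tool yaw already matches the counter. I'll approach with shut fingers, going around the base.

```bash
python3 -m crank '[[-1,0.014,0.03,0.03,0,0,0],[-1,0.03,0.06,0.05,0,0,0],[-1,0.045,0.09,0.07,0,0,0],[-1,0.06,0.12,0.08,0,0,0],[-1,0.08,0.155,0.08,0,0,0],[-1,0.1,0.19,0.08,0,0,0],[-1,0.12,0.225,0.08,0,0,0],[-1,0.138,0.26,0.08,0,0,0]]' 20
python3 -m crank '[[-1,0.018,0.035,0,0,0,0],[-1,0.036,0.07,0,0,0,0],[-1,0.054,0.105,0,0,0,0],[-1,0.072,0.14,0,0,0,0],[-1,0.09,0.175,0,0,0,0],[-1,0.108,0.21,0,0,0,0],[-1,0.126,0.245,0,0,0,0],[-1,0.14,0.28,0,0,0,0]]'
python3 -m crank '[[-1,0,0.035,0,0,0,0],[-1,0,0.07,0,0,0,0],[-1,0,0.105,0,0,0,0],[-1,0,0.14,0,0,0,0],[-1,0,0.175,0,0,0,0],[-1,0,0.21,0,0,0,0],[-1,-0.007,0.245,0,0,0,0],[-1,-0.014,0.279,0,0,0,0]]'
python3 -c "
from cell import ctrl;print(ctrl.state())"
```

```text
time_s: 0.77
ee_pos: [0.2966, -0.3168, 0.3025]
ee_rot: [-3.141, -0.0, 0.266]
wrist_force: [0.1, 0.7, 0.2]
gripper_width: 0.0381
grasp_force: 0.0
time_s: 1.43
ee_pos: [0.4369, -0.0367, 0.3025]
ee_rot: [3.142, -0.0, 0.267]
wrist_force: [0.8, -1.1, 0.1]
gripper_width: 0.0003
grasp_force: 0.0
time_s: 2.1
ee_pos: [0.4216, 0.242, 0.3023]
ee_rot: [-3.142, 0.0, 0.267]
wrist_force: [0.9, -0.5, -0.3]
gripper_width: 0.0004
grasp_force: 0.0
{'time_s': 2.1, 'joints': array([3.78807556e-01, 1.23718824e-01, 1.63015840e+00, 1.43874800e-04,
       1.38815569e+00, 1.68274363e+00]), 'joint_vel': array([ 0.86164756,  0.18366966, -0.21425801, -0.00388707,  0.02981155,
        0.85389365]), 'joint_efforts': array([ -4.68518659, -39.65872407, -27.78145373,   0.11298083,
         0.05234109,  -1.10213131]), 'ee_pos': array([0.42155827, 0.24200849, 0.30231915]), 'ee_rot': array([-3.14150125e+00,  4.53313972e-04,  2.66834111e-01]), 'wrist_force': array([ 0.91536551, -0.50850298, -0.26190431]), 'wrist_torque': array([-0.04795024,  0.02175427,  0.02147686]), 'grasp_force': 0.0, 'gripper_width': 0.00042129938853540977}
```

```bash
python3 -m crank '[[-1,0,0,-0.03,0,0,0],[-1,0,0,-0.065,0,0,0],[-1,0,0,-0.1,0,0,0],[-1,0,0,-0.13,0,0,0],[-1,0,0,-0.155,0,0,0],[-1,0,0,-0.175,0,0,0],[-1,0,0,-0.187,0,0,0],[-1,0,0,-0.187,0,0,0]]'
python3 -m crank '[[-1,0.001,-0.004,0,0,0,0],[-1,0.002,-0.008,0,0,0,0],[-1,0.003,-0.012,0,0,0,0],[-1,0.004,-0.015,0,0,0,0],[-1,0.005,-0.018,0,0,0,0],[-1,0.006,-0.021,0,0,0,0],[-1,0.0065,-0.025,0,0,0,0],[-1,0.0075,-0.028,0,0,0,0]]'
python3 - <<'E'
from cell import cams
import cv2
from h import *
c=cams.capture("top");cv2.imwrite("pics/c3.png",cv2.convertScaleAbs(cv2.resize(c["pixels"][195:300,150:265,::-1],None,fx=4,fy=4),alpha=1.6))
c=cams.capture("scene");cv2.imwrite("pics/c4.png",cv2.resize(c["pixels"][150:265,270:400,::-1],None,fx=5,fy=5,interpolation=cv2.INTER_CUBIC))
E
```

```text
time_s: 2.77
ee_pos: [0.4198, 0.2393, 0.1129]
ee_rot: [3.141, 0.006, 0.267]
wrist_force: [-0.5, -0.6, -0.2]
gripper_width: 0.0004
grasp_force: 0.0
time_s: 3.43
ee_pos: [0.4301, 0.2121, 0.116]
ee_rot: [-3.141, -0.001, 0.267]
wrist_force: [-0.6, 0.9, 0.3]
gripper_width: 0.0002
grasp_force: 0.8
```

View pics/c4.png

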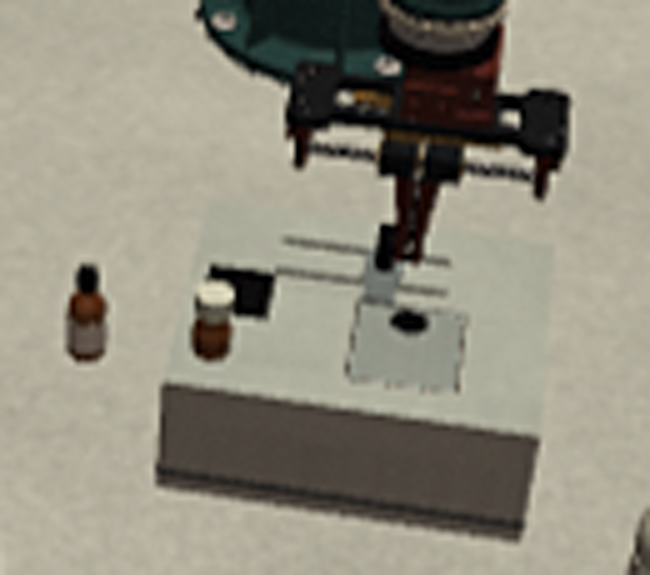

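The fingers are behind the tab at about (385,245) in the crop, and the lock has started to move. I'll keep pushing.

```bash
python3 -m crank '[[-1,0.001,-0.004,0,0,0,0],[-1,0.002,-0.008,0,0,0,0],[-1,0.003,-0.012,0,0,0,0],[-1,0.004,-0.016,0,0,0,0],[-1,0.0055,-0.02,0,0,0,0],[-1,0.0065,-0.024,0,0,0,0],[-1,0.0075,-0.028,0,0,0,0],[-1,0.0085,-0.032,0,0,0,0]]'
python3 -m crank '[[-1,0.0005,-0.002,0,0,0,0],[-1,0.001,-0.004,0,0,0,0],[-1,0.0015,-0.006,0,0,0,0],[-1,0.002,-0.008,0,0,0,0],[-1,0.0027,-0.01,0,0,0,0],[-1,0.0032,-0.012,0,0,0,0],[-1,0.0037,-0.014,0,0,0,0],[-1,0.0043,-0.016,0,0,0,0]]'
```

```text
time_s: 4.2
ee_pos: [0.4383, 0.1798, 0.1156]
ee_rot: [-3.141, -0.0, 0.267]
wrist_force: [-0.0, 1.7, -0.3]
gripper_width: 0.0006
grasp_force: 0.9
time_s: 4.87
ee_pos: [0.441, 0.1695, 0.1158]
ee_rot: [-3.131, -0.0, 0.262]
wrist_force: [-7.6, 34.1, 2.6]
gripper_width: 0.0005
grasp_force: 17.5
```

The force jumped to 34 N, so this should be the end stop. I'll back off, lift and check.

```bash
python3 -m crank '[[-1,0,0,0,0,0,0],[-1,-0.001,0.004,0,0,0,0],[-1,-0.003,0.012,0,0,0,0],[-1,-0.005,0.02,0,0,0,0],[-1,-0.005,0.02,0.03,0,0,0],[-1,-0.005,0.02,0.06,0,0,0],[-1,-0.005,0.035,0.07,0,0,0],[-1,-0.005,0.055,0.07,0,0,0]]'
python3 - <<'E'
from cell import cams,ctrl
from h import *
c=cams.capture("top");cv2.imwrite("pics/c5.png",cv2.convertScaleAbs(cv2.resize(c["pixels"][195:300,150:265,::-1],None,fx=5,fy=5,interpolation=cv2.INTER_CUBIC),alpha=1.6))
c=cams.capture("scene");cv2.imwrite("pics/c6.png",cv2.resize(c["pixels"][150:265,270:400,::-1],None,fx=5,fy=5,interpolation=cv2.INTER_CUBIC))
print(ctrl.state()["wrist_force"])
a=np.load("scene.npz"); yw=np.radians(15.0);R=np.array([[np.cos(yw),np.sin(yw)],[-np.sin(yw),np.cos(yw)]])
for k in(a,c):
    W=cloud(k); L=(W[...,:2]-[.4815,.2032])@R.T
    m=(W[...,2]>.118)&(W[...,2]<.137)&(abs(L[...,0]+.047)<.025)&(abs(L[...,1])<.06)
    print(m.sum(),L[m].mean(0),L[m].min(0),L[m].max(0))
E
```

```text
time_s: 5.53
ee_pos: [0.4392, 0.2193, 0.1885]
ee_rot: [3.141, -0.005, 0.265]
wrist_force: [0.5, 0.4, 0.1]
gripper_width: 0.0002
grasp_force: 0.0
[-0.55146097 -0.10558868 -0.1089037 ]
24 [-0.04138028  0.01811984] [-0.05812574  0.01239718] [-0.02982071  0.02403733]
26 [-0.04106737 -0.03563647] [-0.06134287 -0.04200056] [-0.03178471 -0.03012742]
```

View pics/c6.png

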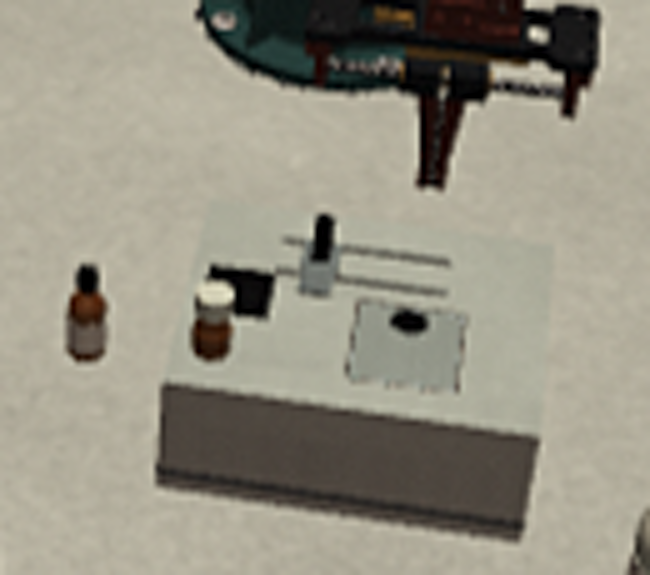

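The lock sits at the far end, having travelled 54 mm, with its tongue clear at (318,290) in the crop. The mark is uncovered at (408,322) and the hatch is shut. Now I'll move above the mark.

```bash
python3 -m crank '[[-1,0.02,0.006,0,0,0,0],[-1,0.04,0.012,0,0,0,0],[-1,0.04,0.0125,-0.02,0,0,0],[-1,0.04,0.0125,-0.04,0,0,0],[-1,0.04,0.0125,-0.06,0,0,0],[-1,0.04,0.0125,-0.078,0,0,0],[-1,0.04,0.0125,-0.078,0,0,0],[-1,0.04,0.0125,-0.078,0,0,0]]'
```

```text
time_s: 6.3
ee_pos: [0.476, 0.2307, 0.1065]
ee_rot: [3.141, 0.004, 0.267]
wrist_force: [0.4, -0.1, 1.4]
gripper_width: 0.0005
grasp_force: 0.0
```

```bash
python3 -m crank '[[-1,0.0035,0.003,0,0,0,0],[-1,0.0035,0.003,-0.002,0,0,0],[-1,0.0035,0.003,-0.004,0,0,0],[-1,0.0035,0.003,-0.006,0,0,0],[-1,0.0035,0.003,-0.0075,0,0,0],[-1,0.0035,0.003,-0.009,0,0,0],[-1,0.0035,0.003,-0.01,0,0,0],[-1,0.0035,0.003,-0.01,0,0,0]]'
```

```text
time_s: 6.97
ee_pos: [0.4811, 0.2348, 0.0976]
ee_rot: [-3.141, -0.0, 0.267]
wrist_force: [0.0, -0.6, 0.6]
gripper_width: 0.0004
grasp_force: 0.6
```

```bash
python3 -m crank '[[-1,0,0,-0.0005,0,0,0],[-1,0,0,-0.001,0,0,0],[-1,0,0,-0.0015,0,0,0],[-1,0,0,-0.002,0,0,0],[-1,0,0,-0.0025,0,0,0],[-1,0,0,-0.003,0,0,0],[-1,0,0,-0.003,0,0,0],[-1,0,0,-0.003,0,0,0]]'
```

```text
time_s: 7.63
ee_pos: [0.4813, 0.2349, 0.0956]
ee_rot: [-3.141, -0.001, 0.267]
wrist_force: [-1.3, -1.3, 10.1]
gripper_width: 0.0006
grasp_force: 5.4
```

It's at the stop with 10 N. I'll lift away quickly, then wait and look.

```bash
python3 -m crank '[[-1,0,0,0.04,0,0,0],[-1,0,0,0.08,0,0,0],[-1,0,0,0.12,0,0,0],[-1,0,0,0.16,0,0,0],[-1,0,0,0.2,0,0,0],[-1,-0.02,-0.03,0.22,0,0,0],[-1,-0.04,-0.06,0.22,0,0,0],[-1,-0.05,-0.09,0.22,0,0,0]]'
for i in 1 2 3 4 5; do python3 -m crank '[[-1,0,0,0,0,0,0],[-1,0,0,0,0,0,0],[-1,0,0,0,0,0,0],[-1,0,0,0,0,0,0],[-1,0,0,0,0,0,0],[-1,0,0,0,0,0,0],[-1,0,0,0,0,0,0],[-1,0,0,0,0,0,0]]' | head -1; done
python3 - <<'E'
from cell import cams
from h import *
c=cams.capture("scene");cv2.imwrite("pics/c7.png",c["pixels"][:,:,::-1])
cv2.imwrite("pics/c8.png",cv2.resize(c["pixels"][150:265,270:400,::-1],None,fx=5,fy=5,interpolation=cv2.INTER_CUBIC))
W=cloud(c);yw=np.radians(15.0);R=np.array([[np.cos(yw),np.sin(yw)],[-np.sin(yw),np.cos(yw)]])
L=(W[...,:2]-[.4815,.2032])@R.T
m=(abs(L[...,1]-.03)<.03)&(L[...,0]>-.0)&(L[...,0]<.08)&(W[...,2]<.19)
print(m.sum(),np.percentile(W[m][:,2],[5,50,95]))
E
```

```text
time_s: 8.3
ee_pos: [0.4296, 0.1443, 0.316]
ee_rot: [3.141, -0.002, 0.269]
wrist_force: [-0.2, -1.7, -1.2]
gripper_width: 0.0007
grasp_force: 0.0
time_s: 8.97
time_s: 9.63
time_s: 10.3
time_s: 10.97
time_s: 11.63
630 [-0.75323519  0.12120701  0.16015039]
```

View pics/c8.png

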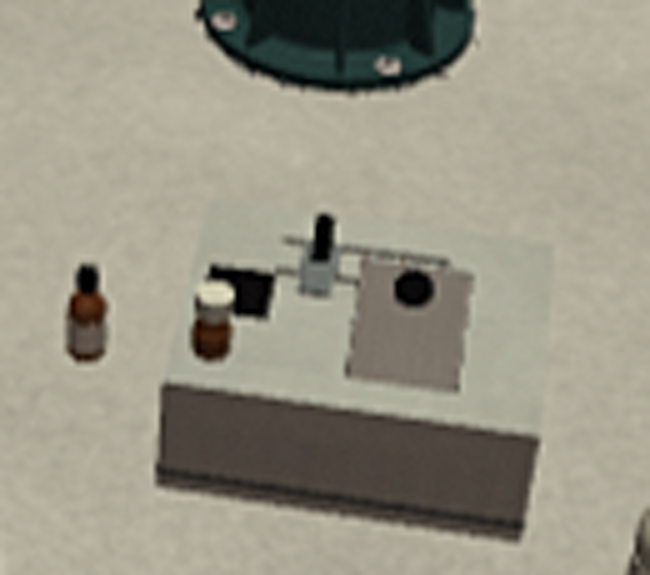

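The hatch stands open, with its edge at (415,265) in the crop and about 0.16 m high. The lock is at its stop and the vial and dropper haven't moved.

```bash
python3 -c "
from cell import ctrl;print(ctrl.sign_off())"
```

```text
the job is handed in; nothing more can be done
None
```

The job is handed in: the lock was pushed to its end stop, and one press popped the sample hatch fully open, where it was still standing about 3 s later; the robot touched nothing else, though I only looked closely at the vial and dropper afterwards.

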